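# Open the tasting case: hold the spring catch down and slide the lid past it

## Task

Open the tasting case for the guests, using only your fingertips and the outside of your fingers: press the brass catch plate in front of the case fully down with the lid still shut, keep it down while you push the clear lid past it by its upright pull, and go on pushing until the lid is fully open and the catch springs up and locks it there. Do not force the lid and do not pinch its pull; leave everything else on the counter where it stands, and finish with the hand clear.

Things in the scene. Friction and masses are not known exactly. Their poses are not given: they have to be found in the camera images.
- case: Fixed walnut tasting case, 130 (x) by 250 (y) by 48 mm high, steel rails on top. Origin: middle of its underside on the counter; case x points away from the robot's side, case y along the case (to the robot's left at yaw 0; yaw varies up to 0.35 rad either way), z up. Right half: a well with chocolate pieces under the clear lid, at the start; left half: a plain wooden deck that the lid slides over.
- housing_top (a point): Centre of the top of the wooden catch housing, which stands fixed in front of the case: 42 mm (case x) by 94 mm (case y), top 28 mm above the counter, centred at case x = -85.5, y = -42 mm. To the left of it nothing stands in front of the case, so a finger may run on there in the air.
- catch (a joint): Spring catch: travel of the brass press plate in m, 0 up (at the start), 0.0095 fully down; about 3 N starts it, 7.5 N holds it at the bottom, and it springs back. Down by 0.006 or more, its tooth is clear of the lid. Once the lid has slid some 4 mm or more, the lid keeps the tooth down (0.006), until its second notch comes over the tooth near the end of its travel.
- tooth_tip (a point): Top of the catch's steel tooth, 10 mm wide (case y), at the left rear corner of the press plate (case y = -14 mm), moves with the plate. It stands up into a 16 mm notch of the steel strip on the lid's front edge and so locks the lid. It is square: pushing the lid does not push it down.
- catch_top (a point): Centre of the upper face of the brass press plate, moves with it. The plate is 34 mm (case x) by 72 mm (case y) by 8 mm thick, centred at case x = -95, y = -44 mm, top 46 mm above the counter when up. Just behind it (front face at case x = -76.5 mm) runs the strip on the lid's front edge, 50 to 60 mm above the counter: keep the fingers in front of that.
- lid (a joint): Clear sliding lid (128 mm in case y by 126 mm) with a notched steel strip along its front edge; travel in m: 0 shut (at the start), 0.095 fully open against its stop, towards case +y. Each notch leaves it about 3 mm of play; the second one locks it open at 0.090 to 0.095. It drags with about 1 to 3 N.
- pull_push (a point): Centre of the steel push face of the lid's pull, moves with the lid. The pull is an upright plate above the press plate: 34 mm wide (case x), 50 to 80 mm above the counter, 9 mm thick. The push face looks to case -y (right); pushing it to case +y opens the lid. Shut, it is at case x = -93.5, y = -36 mm, leaving 44 mm of the plate's length free to its right for a finger.
- pull_front (a point): Centre of the other side of the pull, a dark wooden facing 5 mm thick that looks to case +y; moves with the lid. The fingers need not touch it: taking the pull between the fingers counts as pinching.
- price_sign: Bystander: small price sign on a wooden foot, 24 x 78 x 62 mm, behind the case. Origin: middle of its underside.
- bean_dish: Bystander: white dish of cocoa beans, 68 mm across, 42 mm high, behind the case. Origin: middle of its underside.
- cup: Bystander: white tasting cup with handle, 60 x 77 x 52 mm, to the right of the case. Origin: middle of its underside.
- scissors: Bystander: scissors with black grips, 56 x 146 x 9 mm, near the front edge. Origin: middle of its underside.
- tin: Bystander: round cocoa tin, 62 mm across, 75 mm high, at the back beside the open box. Origin: middle of its underside.

How it is judged:
By the outcome, as a careful person would: the job done as asked, in the order asked, and still so for the second after the job is handed in, with the robot touching nothing.
It also fails if it takes over 42 s, if anything falls off the work surface, if the arm or the gripper's body presses on something with over 40 N, if the wrist force passes 120 N, or if a joint passes its speed limit or range.

## Robot

A 6-joint arm with a two-finger parallel gripper is mounted at the origin on a cart in front of the work surface, level with it; the furniture and walls round the work are solid. World frame = base frame: x ahead of the robot, y to its left, z up, the work surface at z = 0. Lengths are in mm, angles in rad, forces in N, time in s.
With the tool pointing down it reaches from about 275 to 750 mm from the base axis. Payload 10.2 kg.
Tool frame: the origin (TCP) lies midway between the tips of the shut fingers; the grasp point (between the pads) lies 19 mm behind it; z points along the fingers, y is the line along which they close (so a half turn about z gives the same grasp; the last joint's range is limited). The gripper opens to 85 mm and grips with 20 to 120 N. Pads are 22 mm wide; open, the fingers measure 114 mm over their backs; the gripper's body (76 mm by 85 mm) begins 54 mm behind the grasp point. The pads swing forward as they close: fully open they stand 13 mm farther back than shut.
Start: joints at [-1.545, 0.313, 1.498, -0, 1.331, -0.223], TCP at [129.263, -508.844, 231.294] pointing down, gripper open.
Joint ranges: [-2.94, 2.94], [-0.97, 2.17], [0.19, 2.56], [-1.23, 4.37], [0.02, 3.11], [-2.88, 2.88]. Speed limits (rad/s): [2.39, 2.39, 3.01, 3.14, 3.14, 3.14].

## Interface

Orientations are given as a unit quaternion [w, x, y, z].
In Python, from rig import sense, capture, finish_job, find_in, place_of gives the robot as it stands. The module is installed in compiled form; this text tells all that it offers.
- The arm moves only by the shell command python3 -m jog 'ROWS' [FORCE]. ROWS is JSON, a list of rows, each an object of numbers: "tx", "ty", "tz": the shift along the tool's x, y, z in mm; "ax", "ay", "az": the turn, a rotation vector about the tool's x, y, z in rad; "jaw": the closure, from -1 (fully open) to 1 (shut), so that 0 is half open. In form: [{"tx": .., "ty": .., "tz": .., "ax": .., "ay": .., "az": .., "jaw": ..}, ...]. A call has 1 to 5 rows; each row shifts and turns the commanded pose from where the row before left it, along the tool's axes as they then stand; what a row does not reach is not made up. A row lasts 1/8 s, in which the tool goes at most 62.5 mm and 10.7 degrees, less where a joint would pass 70% of its speed; a pose out of reach is approached as far as the arm can. A call with a gripper value outside its range is refused whole. The fingers move at their own pace and stop on an object; FORCE is the grip in N (left out, the last holds). Time passes only in rows, so rows that do not move let the fingers close. It gives the time, the measured TCP pose, the force, the opening and the grip force at its end, in the units of the state.
- sense(): the state, without advancing time (a new reading comes with each control period).
- capture(name): name is "side" or "top"; returns a dict with "color" (420x560x3 uint8, red, green, blue), "depth" (420x560 float32, mm along the optical axis (not along the pixel's ray), 0 where there is no reading), "fx", "fy", "cx", "cy" (pixels), "camera_from_world" (4x4, takes a point from world to camera coordinates). Camera axes: x right, y up, looking along -z (the intrinsics and any distortion apply to the point x, -y, -z); pixel columns grow to the right and rows downward; lengths in mm; the calibration is good to about 2 mm. A picture is of the moment at which its call begins.
- finish_job(): hands the job in; it is judged then, once.
Trained networks look in the newest picture that a camera, given by its name, has taken for a name from the list of things; names that differ only in an ending like _2 or _b are one class to them, and where a whole thing is asked for, a point or a joint stands for the part that bears it (a point fixed in the world has none). Each returns a list of dicts, best first, with "conf" (0 to 1); they miss things now and then, are a little off and sometimes report something else, mostly with a low value. They report only what shows in the picture. A call takes as long as a camera call.
- find_in(query, camera): "centre" ([column, row] in pixels, amid what is visible of it).
- place_of(query, camera): "centre" ([column, row] in pixels: a listed point, or the origin of a listed thing).
The state is a dict: "time_s": time; "joints": joint angles; "dq": joint speeds; "tau": joint torques, N m; "eef_pos": TCP position; "ee_rot": TCP orientation; "force": force on the tool from outside, world axes, zero at the start; "wrist_torque": the same for the moment, N m; "grip_width": opening from 0.0 (shut) to 1.0 (fully open); "grip_force": force on a finger pad.
Only numpy, scipy, OpenCV 4.12 (cv2) and the standard library are available. Lean on these libraries where they do the work, as an engineer would, in place of code of your own. Each camera call takes 0.05 s, during which the arm holds its last target. There are 200 camera calls.

## Working session

There is one attempt and no reset: what is moved stays moved. The work goes in short steps, Python scripts to look and compute and a shell command to move; the robot and the scene stay as the last step left them, time stands still between calls to the robot, and variables do not carry over. Pictures are saved under pics/ and viewed, at most 10 in all, crops included, and the job is handed in when it is done.

```bash
mkdir -p pics; cat > h.py <<'E'
import numpy as np, cv2
from rig import sense, capture, find_in, place_of
def ray(c,p):
    M=np.array(c["camera_from_world"]); R=M[:3,:3]; o=-R.T@M[:3,3]
    d=R.T@np.array([(p[0]-c["cx"])/c["fx"],-(p[1]-c["cy"])/c["fy"],-1.0]); return o,d
def at_z(c,p,z):
    o,d=ray(c,p); return o+d*(z-o[2])/d[2]
def at_d(c,p):
    o,d=ray(c,p); u,v=int(round(p[0])),int(round(p[1]))
    w=c["depth"][max(0,v-1):v+2,max(0,u-1):u+2]; w=w[w>0]
    return o+d*np.median(w) if len(w) else None
def save(c,n): cv2.imwrite("pics/"+n+".png",cv2.cvtColor(c["color"],cv2.COLOR_RGB2BGR))
E
python3 - <<'E'
from h import *
np.set_printoptions(precision=1,suppress=True)
for n in("top","side"):
    c=capture(n); save(c,n+"0"); print(n,ray(c,(280,210)))
    for q,z in(("case",0),("housing_top",28),("catch_top",46),("tooth_tip",None),("pull_push",65),("pull_front",65),("cup",0),("scissors",0),("tin",0),("bean_dish",0),("price_sign",0)):
        r=place_of(q,n)[:2]
        for k in r: print(q,k["conf"],np.array(k["centre"]),at_z(c,k["centre"],z) if z is not None else "",at_d(c,k["centre"]))
E
```

```text
top (array([ 404.8, -153.3, 1148.3]), array([ 0.2, -0. , -1. ]))
case 0.7 [170.9 302.1] [364.3  84.    0. ] [364.4  83.1   4.7]
case 0.55 [274.5 212.9] [ 572.9 -154.1    0. ] [ 566.  -154.    47.3]
catch_top 0.71 [307.9 239. ] [ 507.  -229.4   46. ] [ 507.1 -229.5   45.5]
tooth_tip 0.81 [292.3 236. ]  [ 512.3 -193.8   60.3]
pull_push 0.89 [305.5 240.5] [ 501.9 -222.8   65. ] [ 503.7 -224.1   45.3]
pull_front 0.6 [300.7 243.6] [ 495.  -212.1   65. ] [ 493.9 -211.5   77.6]
cup 0.69 [343.1 182.4] [ 646.9 -317.4    0. ] [ 641.8 -313.9   24.4]
scissors 0.56 [168.  301.3] [366.1  90.8   0. ] [366.2  89.6   5.6]
tin 0.87 [186.9 160.2] [700.2  56.9   0. ] [681.1  43.4  73.9]
bean_dish 0.76 [298.  156.5] [ 710.1 -210.1    0. ] [ 701.8 -208.6   31.2]
bean_dish 0.58 [170.6 299.6] [369.9  84.9   0. ] [370.1  83.9   4.8]
price_sign 0.81 [262.1 171.3] [ 673.4 -124.1    0. ] [ 669.3 -124.5   17.5]
side (array([441.5, 560.7, 618.6]), array([ 0.1, -0.8, -0.6]))
case 0.64 [270.1 232.6] [ 575.2 -161.5    0. ] [ 564.5 -103.6   49.6]
catch_top 0.5 [308.8 201. ] [ 501.2 -227.7   46. ] [ 499.8 -209.6   59.1]
tooth_tip 0.69 [301.4 202.4]  [ 514.5 -199.2   61. ]
pull_push 0.63 [312.  196.4] [ 494.3 -219.4   65. ] [ 493.8 -211.1   70.9]
pull_front 0.64 [311.2 197.7] [ 495.5 -214.3   65. ] [ 495.4 -212.1   66.6]
cup 0.72 [252.7 187.3] [ 648.1 -323.7    0. ] [ 628.6 -239.9   58.6]
scissors 0.88 [368.6 348. ] [364.   98.8   0. ] [365.1 104.9   8.2]
tin 0.81 [179.3 301.5] [701.8  56.2   0. ] [688.9  81.1  30.6]
bean_dish 0.93 [219.9 210.2] [ 702.4 -219.8    0. ] [ 690.2 -183.3   28.9]
price_sign 0.57 [219.1 235.9] [ 680. -132.    0.] [ 672.1 -108.9   20.7]
```

View pics/top0.png

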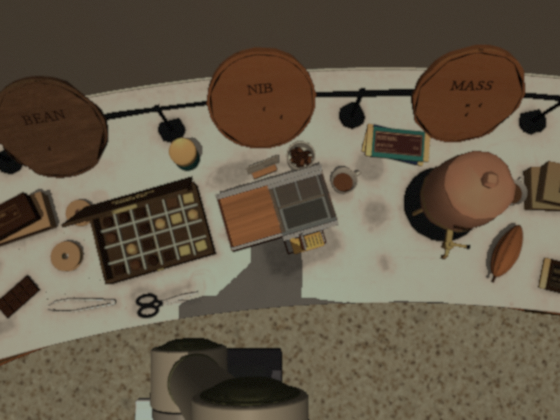

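View pics/side0.png

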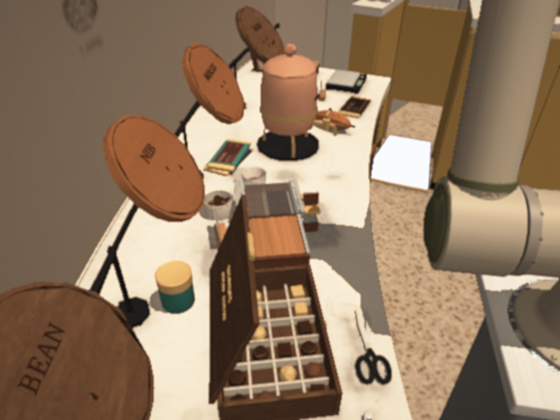

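The top view shows the case at about (277,208), turned slightly. Its catch and pull are in front, near (307,240), and the open box is close on its left. I'll fit the case pose next.

```bash
cat > fit.py <<'E'
from h import *
from scipy.optimize import minimize
np.set_printoptions(precision=3,suppress=True)
c=capture("top")
H,W=c["depth"].shape; u,v=np.meshgrid(np.arange(W),np.arange(H))
M=np.array(c["camera_from_world"]);R=M[:3,:3];o=-R.T@M[:3,3]
d=np.stack([(u-c["cx"])/c["fx"],-(v-c["cy"])/c["fy"],-np.ones_like(u,float)],-1)
P=(o+(d*c["depth"][...,None])@R).reshape(-1,3)
P=P[(c["depth"].ravel()>0)&(np.hypot(P[:,0]-573,P[:,1]+154)<175)]
def box(p,cx,cy,hx,hy,s=1.5):
    f=lambda t:1/(1+np.exp(-np.clip(t/s,-50,50)))
    return f(hx-abs(p[:,0]-cx))*f(hy-abs(p[:,1]-cy))
def cost(q):
    C,S=np.cos(q[2]),np.sin(q[2]); D=P[:,:2]-q[:2]; L=D@np.array([[C,-S],[S,C]])
    near=(abs(L[:,0])<85)&(L[:,1]<135)&(L[:,1]>-145)&(L[:,0]>-112)
    t=np.maximum(box(L,0,0,65,125),box(L,-95,-44,17,36))
    m=(P[:,2]>36)&(P[:,2]<90)
    well=(abs(L[:,0])<55)&(L[:,1]<5)&(L[:,1]>-117)
    w=near&~well
    return np.sum(w*(t-m)**2)+ .0*len(P)
best=min((minimize(cost,[573+dx,-154+dy,y],method="Nelder-Mead",options=dict(initial_simplex=[[573+dx,-154+dy,y],[580+dx,-154+dy,y],[573+dx,-147+dy,y],[573+dx,-154+dy,y+.1]])) for dx in(-6,6) for dy in(-6,6) for y in(.1,.2,.3)),key=lambda r:r.fun)
q=best.x; print(q,best.fun)
C,S=np.cos(q[2]),np.sin(q[2]);Rz=np.array([[C,-S],[S,C]])
for n,l in dict(plate=(-95,-44),tooth=(-78,-14),push=(-93.5,-36),front=(-93.5,-22)).items(): print(n,Rz@l+q[:2])
img=cv2.resize(c["color"][140:290,180:380],None,fx=4,fy=4,interpolation=cv2.INTER_CUBIC)[...,::-1].copy()
def pr(l,z):
    w=np.r_[Rz@l+q[:2],z,1]; k=M@w; return [int(4*(c["cx"]+c["fx"]*k[0]/-k[2]-180+.5)),int(4*(c["cy"]-c["fy"]*k[1]/-k[2]-140+.5))]
for cx,cy,hx,hy,z,col in((0,0,65,125,48,(0,255,0)),(-95,-44,17,36,46,(255,0,255)),(-93.5,-29,17,7,80,(255,255,0))):
    cv2.polylines(img,[np.array([pr((cx+a*hx,cy+b*hy),z) for a,b in((1,1),(1,-1),(-1,-1),(-1,1))])],True,col,1)
cv2.imwrite("pics/fit.png",img)
E
python3 fit.py; python3 -c "
from rig import sense
s=sense();print(s)"
```

```text
[ 577.302 -158.094    0.283] 394.30765903177314
plate [ 498.382 -226.888]
tooth [ 506.322 -193.333]
push [ 497.587 -218.787]
front [ 493.675 -205.345]
{'time_s': 1.25, 'joints': array([-1.54538082e+00,  3.12927925e-01,  1.49773591e+00, -1.66473333e-05,
        1.33096556e+00, -2.23402037e-01]), 'dq': array([ 3.67819506e-04,  1.01154249e-03, -1.59677281e-03,  1.55449079e-04,
       -2.12906202e-03,  6.04174485e-05]), 'tau': array([ 4.14294636e-04, -4.12162685e+01, -2.59901404e+01, -1.50671776e-04,
        4.82542073e-04,  2.75716809e-07]), 'eef_pos': array([ 129.26858368, -508.83732774,  231.26634559]), 'ee_rot': array([-1.90808804e-05,  9.92270960e-01,  1.24090056e-01, -6.23009829e-06]), 'force': array([ 0.33150865, -0.20852168,  0.3208453 ]), 'wrist_torque': array([ 0.00880533, -0.00956528, -0.01331607]), 'grip_force': 0.0, 'grip_width': 0.9996279468826437}
```

View pics/fit.png

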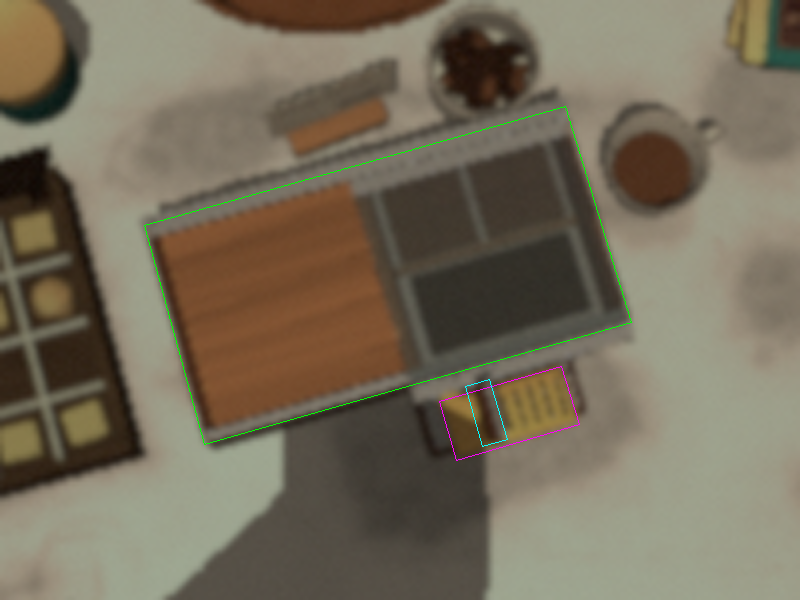

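The fit is good: case at (577,-158), yaw 0.283, with the plate and pull overlays landing on the real parts at about (510,410). I'll shut the fingers and move above the free part of the plate.

```bash
python3 -m jog '[{"tx":53,"ty":-21,"jaw":1},{"tx":53,"ty":-21,"jaw":1},{"tx":53,"ty":-21,"jaw":1},{"tx":53,"ty":-21,"jaw":1},{"tx":53,"ty":-21,"jaw":1}]' 60 && python3 -m jog '[{"tx":53,"ty":-21,"jaw":1},{"tx":53,"ty":-21,"jaw":1},{"tx":55,"ty":-22,"jaw":1},{"az":-0.034,"jaw":1}]'
cat > w.py <<'E'
from h import *
np.set_printoptions(precision=2,suppress=True)
q=(577.3,-158.1,.283)
def st():
    s=sense(); p=s["eef_pos"]; C,S=np.cos(q[2]),np.sin(q[2])
    R=np.array([[C,S],[-S,C]])
    w,x,y,z=s["ee_rot"]; xa=np.arctan2(2*(x*y+w*z),1-2*(y*y+z*z))
    print("t",s["time_s"],"local",R@(p[:2]-q[:2]),p[2],"toolx",xa,"Flocal",R@s["force"][:2],s["force"][2],s["grip_width"])
if __name__=="__main__": st()
E
python3 w.py
```

```text
t 1.25 local [-528.15 -211.68] 231.2663455923193 toolx 0.2488214939205381 Flocal [ 0.26 -0.29] 0.32084529800382355 0.9996279468826437schema error: expected keys tx, ty, tz, ax, ay, az, jaw
```

```bash
python3 -m jog '[{"tx":53,"ty":-21,"tz":0,"ax":0,"ay":0,"az":0,"jaw":1},{"tx":53,"ty":-21,"tz":0,"ax":0,"ay":0,"az":0,"jaw":1},{"tx":53,"ty":-21,"tz":0,"ax":0,"ay":0,"az":0,"jaw":1},{"tx":53,"ty":-21,"tz":0,"ax":0,"ay":0,"az":0,"jaw":1},{"tx":53,"ty":-21,"tz":0,"ax":0,"ay":0,"az":0,"jaw":1}]' 60 && python3 -m jog '[{"tx":53,"ty":-21,"tz":0,"ax":0,"ay":0,"az":0,"jaw":1},{"tx":53,"ty":-21,"tz":0,"ax":0,"ay":0,"az":0,"jaw":1},{"tx":55,"ty":-22,"tz":0,"ax":0,"ay":0,"az":0,"jaw":1},{"tx":0,"ty":0,"tz":0,"ax":0,"ay":0,"az":-0.034,"jaw":1}]'
python3 w.py
```

```text
time_s: 1.88
eef_pos: [361.6, -340.6, 231.5]
ee_rot: [0.0, 0.992, 0.124, 0.0]
force: [0.6, -0.7, -0.6]
grip_width: -0.002
grip_force: 0.0
time_s: 2.38
eef_pos: [502.6, -237.6, 230.9]
ee_rot: [-0.0, 0.99, 0.144, 0.0]
force: [-0.2, -0.4, 0.4]
grip_width: 0.003
grip_force: 0.0
t 2.375 local [-93.91 -55.51] 230.9217472866532 toolx 0.2885403577932696 Flocal [-0.27 -0.3 ] 0.3532294795925838 0.0032256694985664334
```

```bash
python3 -m jog '[{"tx":-2,"ty":2,"tz":50,"ax":0,"ay":0,"az":0,"jaw":1},{"tx":0,"ty":0,"tz":50,"ax":0,"ay":0,"az":0,"jaw":1},{"tx":0,"ty":0,"tz":35,"ax":0,"ay":0,"az":0,"jaw":1},{"tx":0,"ty":0,"tz":0,"ax":0,"ay":0,"az":0,"jaw":1},{"tx":0,"ty":0,"tz":0,"ax":0,"ay":0,"az":0,"jaw":1}]' >/dev/null
python3 w.py; python3 - <<'E'
from h import *
a=capture("top");b=capture("side")
f=lambda c,r,k:cv2.resize(c["color"][r[0]:r[1],r[2]:r[3]],(400,400),interpolation=cv2.INTER_CUBIC)[...,::-1]
cv2.imwrite("pics/pre.png",np.hstack([f(a,(190,290,250,350),4),f(b,(140,240,260,360),4)]))
E
```

```text
t 3.0 local [-98.46 -60.34] 98.01421675580772 toolx 0.2824525314266272 Flocal [ 0.35 -0.53] 0.8700024714074592 0.0024616601290450048
```

View pics/pre.png

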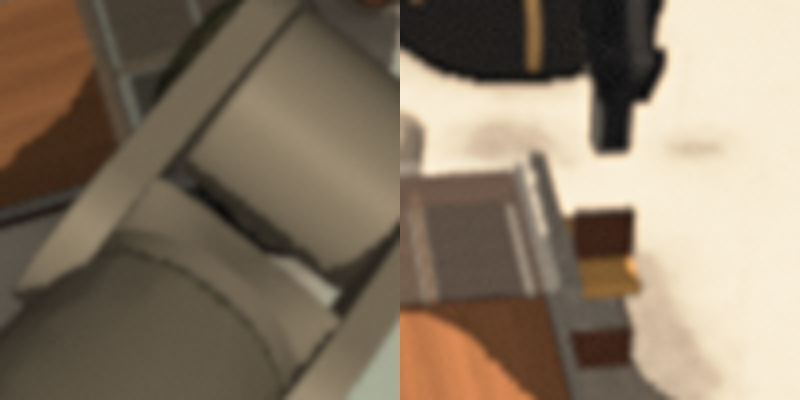

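The arm hides the top view. In the side view the fingertips, at about (610,150) in the crop, hang in line with and behind the pull at (605,235). Next I'll descend and press.

```bash
python3 -m jog '[{"tx":1.5,"ty":-2,"tz":25,"ax":0,"ay":0,"az":0,"jaw":1},{"tx":0,"ty":0,"tz":20,"ax":0,"ay":0,"az":0,"jaw":1},{"tx":0,"ty":0,"tz":4,"ax":0,"ay":0,"az":0,"jaw":1},{"tx":0,"ty":0,"tz":3,"ax":0,"ay":0,"az":0,"jaw":1},{"tx":0,"ty":0,"tz":0,"ax":0,"ay":0,"az":0,"jaw":1}]' >/dev/null
python3 w.py; python3 -m jog '[{"tx":0,"ty":0,"tz":3,"ax":0,"ay":0,"az":0,"jaw":1},{"tx":0,"ty":0,"tz":3,"ax":0,"ay":0,"az":0,"jaw":1},{"tx":0,"ty":0,"tz":0,"ax":0,"ay":0,"az":0,"jaw":1}]' >/dev/null
python3 w.py
```

```text
t 3.725 local [-96.78 -57.85] 45.36212825354794 toolx 0.2828411542487755 Flocal [-0.57 -0.14] 3.520581336179092 0.002680278211663269
t 4.1 local [-96.78 -57.86] 38.68276646852672 toolx 0.2827288436779393 Flocal [-0.13 -1.56] 6.0067969414718085 0.0021727309658899708
```

```bash
python3 -m jog '[{"tx":0,"ty":0,"tz":1.5,"ax":0,"ay":0,"az":0,"jaw":1},{"tx":0,"ty":0,"tz":1,"ax":0,"ay":0,"az":0,"jaw":1},{"tx":0,"ty":0,"tz":0,"ax":0,"ay":0,"az":0,"jaw":1}]' >/dev/null
python3 w.py;python3 -m jog '[{"tx":0,"ty":0,"tz":0.5,"ax":0,"ay":0,"az":0,"jaw":1},{"tx":0,"ty":0,"tz":0,"ax":0,"ay":0,"az":0,"jaw":1}]' >/dev/null
python3 w.py
```

```text
t 4.475 local [-96.77 -57.91] 37.221454145406305 toolx 0.2828771267283498 Flocal [-2.96  1.63] 15.11850793380624 0.005127857845834024
t 4.725 local [-96.73 -57.93] 37.09221376779286 toolx 0.2829073234327725 Flocal [-3.76  3.06] 19.0726886778976 0.0060832536256724065
```

```bash
python3 -m jog '[{"tx":0,"ty":-2,"tz":-0.3,"ax":0,"ay":0,"az":0,"jaw":1},{"tx":0,"ty":-2,"tz":0,"ax":0,"ay":0,"az":0,"jaw":1},{"tx":0,"ty":-2,"tz":0,"ax":0,"ay":0,"az":0,"jaw":1},{"tx":0,"ty":-2,"tz":0,"ax":0,"ay":0,"az":0,"jaw":1}]' >/dev/null
python3 w.py;python3 -m jog '[{"tx":0,"ty":-2,"tz":0,"ax":0,"ay":0,"az":0,"jaw":1},{"tx":0,"ty":-2,"tz":0,"ax":0,"ay":0,"az":0,"jaw":1},{"tx":0,"ty":-2,"tz":0,"ax":0,"ay":0,"az":0,"jaw":1}]' >/dev/null
python3 w.py
```

```text
t 5.225 local [-96.56 -51.77] 37.465907256907364 toolx 0.28288909488672476 Flocal [-2.7  -6.26] 12.245386678334995 -0.00031419160048936826
t 5.6 local [-96.59 -45.76] 37.46277086388912 toolx 0.28296391459636117 Flocal [-3.92 -6.11] 12.124889324204029 -0.0036919904418501147
```

```bash
python3 -m jog '[{"tx":0,"ty":-2,"tz":0,"ax":0,"ay":0,"az":0,"jaw":1},{"tx":0,"ty":-2,"tz":0,"ax":0,"ay":0,"az":0,"jaw":1},{"tx":0,"ty":-2,"tz":0,"ax":0,"ay":0,"az":0,"jaw":1},{"tx":0,"ty":-2,"tz":0,"ax":0,"ay":0,"az":0,"jaw":1}]' >/dev/null
python3 w.py; python3 - <<'E'
from h import *
b=capture("side")
C,S=np.cos(.283),np.sin(.283);R=np.array([[C,S],[-S,C]])
for n in("pull_front","tooth_tip"):
  for k in place_of(n,"side")[:1]: print(n,k["conf"],R@(at_z(b,k["centre"],65)[:2]-[577.3,-158.1]))
cv2.imwrite("pics/push1.png",cv2.resize(b["color"][150:250,260:360],(600,600),interpolation=cv2.INTER_CUBIC)[...,::-1])
E
```

```text
t 6.1 local [-96.65 -37.71] 37.41549237130791 toolx 0.283041974980886 Flocal [-4.65 -6.5 ] 13.114948511828583 -0.0021006698090302654
pull_front 0.66 [-89.42362666  -2.90950973]
tooth_tip 0.54 [-67.043042    -5.31974152]
```

View pics/push1.png

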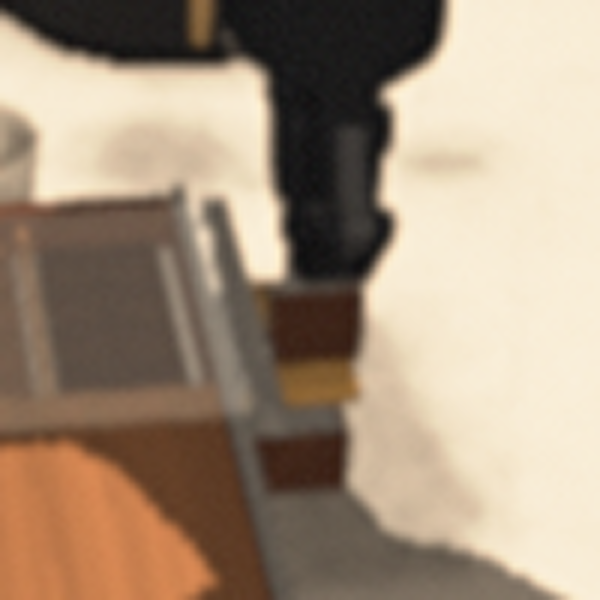

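The pull, at about (315,320) in the crop, has moved left ahead of the fingers, with the plate down. I'll continue.

```bash
python3 -m jog '[{"tx":0,"ty":-4,"tz":0,"ax":0,"ay":0,"az":0,"jaw":1},{"tx":0,"ty":-4,"tz":0,"ax":0,"ay":0,"az":0,"jaw":1},{"tx":0,"ty":-4,"tz":0,"ax":0,"ay":0,"az":0,"jaw":1},{"tx":0,"ty":-4,"tz":0,"ax":0,"ay":0,"az":0,"jaw":1},{"tx":0,"ty":-4,"tz":0,"ax":0,"ay":0,"az":0,"jaw":1}]' >/dev/null
python3 w.py;python3 -m jog '[{"tx":0,"ty":-4,"tz":0,"ax":0,"ay":0,"az":0,"jaw":1},{"tx":0,"ty":-4,"tz":0,"ax":0,"ay":0,"az":0,"jaw":1},{"tx":0,"ty":-4,"tz":0,"ax":0,"ay":0,"az":0,"jaw":1},{"tx":0,"ty":-4,"tz":0,"ax":0,"ay":0,"az":0,"jaw":1},{"tx":0,"ty":-4,"tz":0,"ax":0,"ay":0,"az":0,"jaw":1}]' >/dev/null
python3 w.py
```

```text
t 6.875 local [-96.58 -17.53] 37.350393066177666 toolx 0.28302886241199227 Flocal [-4.97 -5.63] 14.229807476539563 0.0047035275896169255
t 7.5 local [-96.73   3.  ] 37.08067306648266 toolx 0.28292666350258916 Flocal [-4.35 -4.91] 13.660948616670485 -0.001685456079640094
```

```bash
python3 -m jog '[{"tx":0,"ty":-4,"tz":0,"ax":0,"ay":0,"az":0,"jaw":1},{"tx":0,"ty":-4,"tz":0,"ax":0,"ay":0,"az":0,"jaw":1},{"tx":0,"ty":-4,"tz":0,"ax":0,"ay":0,"az":0,"jaw":1},{"tx":0,"ty":-4,"tz":0,"ax":0,"ay":0,"az":0,"jaw":1},{"tx":0,"ty":-4,"tz":0,"ax":0,"ay":0,"az":0,"jaw":1}]' >/dev/null
python3 w.py;python3 -m jog '[{"tx":0,"ty":-3,"tz":0,"ax":0,"ay":0,"az":0,"jaw":1},{"tx":0,"ty":-3,"tz":0,"ax":0,"ay":0,"az":0,"jaw":1},{"tx":0,"ty":-2,"tz":0,"ax":0,"ay":0,"az":0,"jaw":1},{"tx":0,"ty":-2,"tz":0,"ax":0,"ay":0,"az":0,"jaw":1},{"tx":0,"ty":0,"tz":0,"ax":0,"ay":0,"az":0,"jaw":1}]' >/dev/null
python3 w.py;
```

```text
t 8.125 local [-96.84  23.14] 37.02800557750181 toolx 0.2831228015634265 Flocal [-6.14 -3.88] 14.293950430442576 -0.0013627300046755418
t 8.75 local [-96.99  33.86] 36.860876547994344 toolx 0.28316492311321156 Flocal [-5.28 -0.23] 15.67767097783968 0.00022772135233995437
```

```bash
python3 - <<'E'
from h import *
b=capture("side")
cv2.imwrite("pics/push2.png",cv2.resize(b["color"][130:270,240:380],(600,600),interpolation=cv2.INTER_CUBIC)[...,::-1])
from rig import sense
s=sense();print(s["force"],s["wrist_torque"])
E
```

```text
[-5.63303786 -2.52454944 16.72858942] [0.13649953 0.86462444 0.16429441]
```

View pics/push2.png

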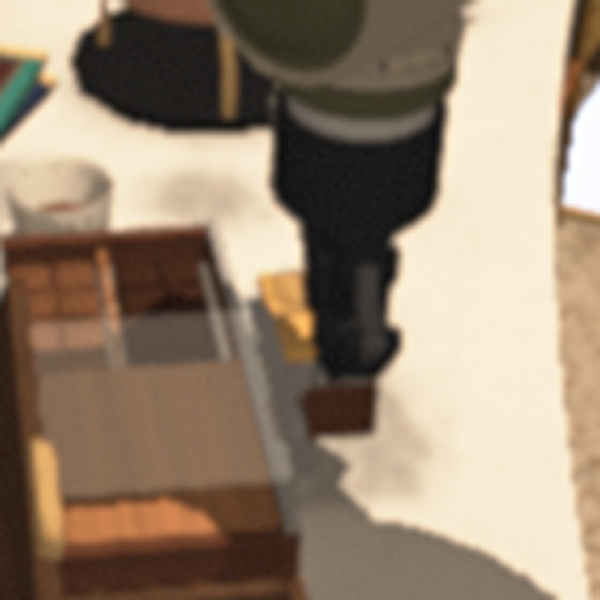

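The clear lid now covers most of the deck. The finger's bulge, at about (355,370) in the crop, sits right at the pull's top edge, which explains the leftover vertical force. I'll ease up a few mm and push on gently.

```bash
python3 -m jog '[{"tx":0,"ty":0,"tz":-2,"ax":0,"ay":0,"az":0,"jaw":1},{"tx":0,"ty":0,"tz":-2,"ax":0,"ay":0,"az":0,"jaw":1},{"tx":0,"ty":0,"tz":0,"ax":0,"ay":0,"az":0,"jaw":1}]' >/dev/null
python3 w.py;python3 -m jog '[{"tx":0,"ty":-1.5,"tz":0,"ax":0,"ay":0,"az":0,"jaw":1},{"tx":0,"ty":-1.5,"tz":0,"ax":0,"ay":0,"az":0,"jaw":1},{"tx":0,"ty":0,"tz":0,"ax":0,"ay":0,"az":0,"jaw":1}]' >/dev/null
python3 w.py;  python3 -m jog '[{"tx":0,"ty":-1.5,"tz":0,"ax":0,"ay":0,"az":0,"jaw":1},{"tx":0,"ty":-1.5,"tz":0,"ax":0,"ay":0,"az":0,"jaw":1},{"tx":0,"ty":0,"tz":0,"ax":0,"ay":0,"az":0,"jaw":1}]' >/dev/null
python3 w.py; python3 - <<'E'
from h import *
b=capture("side")
cv2.imwrite("pics/push3.png",cv2.resize(b["color"][130:270,240:380],(600,600),interpolation=cv2.INTER_CUBIC)[...,::-1])
E
```

```text
t 9.175 local [-97.12  34.78] 39.44054536891209 toolx 0.28285970698265367 Flocal [ 0.22 -0.03] -0.15641615779382292 -0.00019211039736905157
t 9.55 local [-97.11  37.73] 39.56138603001121 toolx 0.28292245953697676 Flocal [-0.79  0.56] -0.015917200855684543 0.0024636398974659337
t 9.925 local [-97.07  40.7 ] 39.65946381195316 toolx 0.28279936519380444 Flocal [-0.1  -1.08] -0.4811349400698386 -0.0018855059860351147
```

View pics/push3.png

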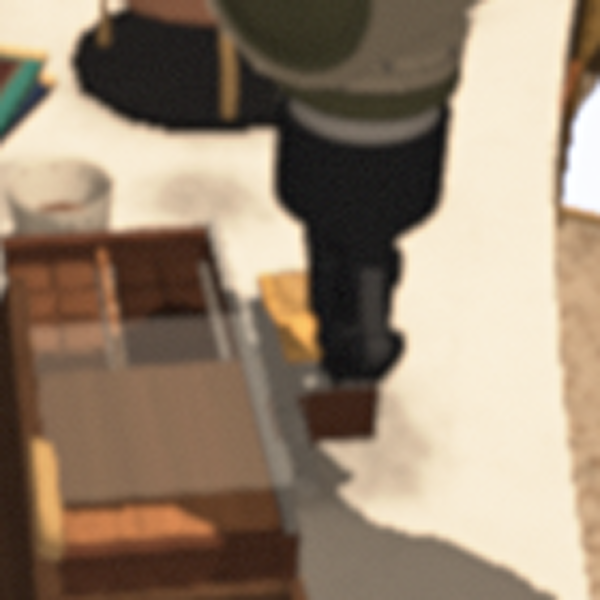

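The pull has barely moved between the two pictures (bottom edge at row 433, then 437), and contact is just starting again. I'll keep pushing.

```bash
for i in 1; do :; done; python3 -m jog '[{"tx":0,"ty":-1.5,"tz":0,"ax":0,"ay":0,"az":0,"jaw":1},{"tx":0,"ty":-1.5,"tz":0,"ax":0,"ay":0,"az":0,"jaw":1}]' >/dev/null
python3 w.py;python3 -m jog '[{"tx":0,"ty":-1,"tz":0,"ax":0,"ay":0,"az":0,"jaw":1},{"tx":0,"ty":-1,"tz":0,"ax":0,"ay":0,"az":0,"jaw":1}]' >/dev/null
python3 w.py
```

```text
t 10.225 local [-96.64  42.44] 40.211697716199566 toolx 0.28284537726995174 Flocal [-1.3  -9.41] 3.640756978841376 -0.0016448123637487924
t 10.475 local [-96.3   43.46] 40.7004377733593 toolx 0.2828771354116806 Flocal [ -0.93 -11.63] 6.360872402113513 0.00029564195673418447
```

```bash
python3 -m jog '[{"tx":0,"ty":3,"tz":0,"ax":0,"ay":0,"az":0,"jaw":1},{"tx":0,"ty":3,"tz":0,"ax":0,"ay":0,"az":0,"jaw":1},{"tx":0,"ty":0,"tz":-40,"ax":0,"ay":0,"az":0,"jaw":1},{"tx":-20,"ty":0,"tz":-50,"ax":0,"ay":0,"az":0,"jaw":1},{"tx":-50,"ty":0,"tz":-30,"ax":0,"ay":0,"az":0,"jaw":1}]' >/dev/null
python3 -m jog '[{"tx":-40,"ty":40,"tz":0,"ax":0,"ay":0,"az":0,"jaw":1},{"tx":-40,"ty":40,"tz":0,"ax":0,"ay":0,"az":0,"jaw":1},{"tx":-40,"ty":40,"tz":0,"ax":0,"ay":0,"az":0,"jaw":1},{"tx":-40,"ty":40,"tz":0,"ax":0,"ay":0,"az":0,"jaw":1},{"tx":0,"ty":40,"tz":0,"ax":0,"ay":0,"az":0,"jaw":1}]' >/dev/null
python3 w.py; python3 - <<'E'
from h import *
a=capture("top");b=capture("side")
C,S=np.cos(.283),np.sin(.283);R=np.array([[C,S],[-S,C]])
for n,c in(("top",a),("side",b)):
  for q,z in(("pull_push",65),("pull_front",65),("catch_top",46),("tooth_tip",56)):
    for k in place_of(q,n)[:1]: print(n,q,k["conf"],R@(at_z(c,k["centre"],z)[:2]-[577.3,-158.1]),at_d(c,k["centre"]))
# plate height from top depth
M=np.array(a["camera_from_world"])
for l in((-97,-65),(-97,-55),(-97,-44),(-97,-30)):
    w=np.r_[R.T@l+[577.3,-158.1],46,1];k=M@w;p=(a["cx"]+a["fx"]*k[0]/-k[2],a["cy"]-a["fy"]*k[1]/-k[2]);print(l,at_d(a,p))
f=lambda c,r:cv2.resize(c["color"][r[0]:r[1],r[2]:r[3]],(400,400),interpolation=cv2.INTER_CUBIC)[...,::-1]
cv2.imwrite("pics/end.png",np.hstack([f(a,(160,280,220,340)),f(b,(160,270,250,360))]))
E
```

```text
t 11.725 local [-329.5  -161.41] 159.37027678729746 toolx 0.27936506367096375 Flocal [ 0.23 -0.35] -0.5182726696936133 -0.0034276579466519996
top pull_push 0.95 [-87.30054617  57.35931159] [ 481.58474903 -125.92991719    3.44479019]
top pull_front 0.75 [-90.44814138  59.16781645] [ 473.11148886 -126.85781732   77.78907149]
top catch_top 0.67 [-85.74254171 -47.95367567] [ 508.29026092 -228.03936176   46.72716579]
top tooth_tip 0.72 [-69.08445926 -16.55673872] [ 515.17298378 -193.13966059   60.07975816]
side pull_push 0.88 [-99.90982035  50.52469888] [ 466.66233115 -121.41601203   77.74049438]
side pull_front 0.89 [-95.56713768  72.66120285] [ 465.44820218 -120.79954577   60.26079078]
side catch_top 0.89 [-94.42007944 -46.46228509] [ 499.57120434 -228.55590233   46.37979903]
side tooth_tip 0.87 [-65.12662357 -19.47404533] [ 519.88255158 -191.92072104   58.281524  ]
(-97, -65) [ 502.28851427 -247.58075763   46.23044453]
(-97, -55) [ 499.61871379 -238.08964359   44.8110057 ]
(-97, -44) [ 496.40160669 -227.40077568   46.52079341]
(-97, -30) [ 492.57768668 -214.02183396   45.47119725]
```

View pics/end.png

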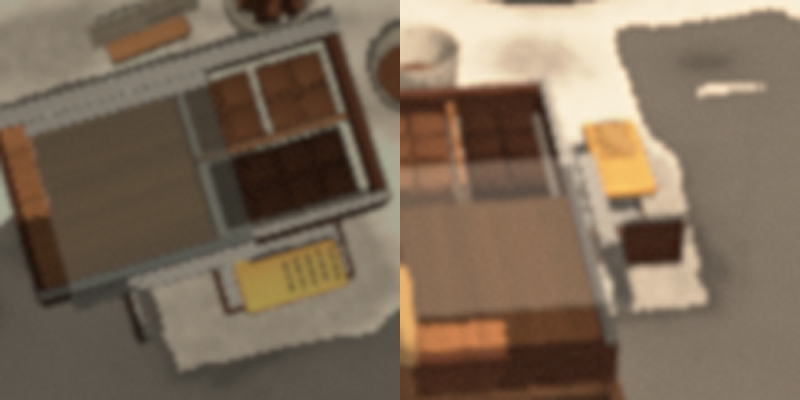

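The plate's top is back at about 46 mm, so the catch is up. The pull is about 94 mm along and the hand is clear. I'm handing it in.

```bash
python3 -c "from rig import finish_job;print(finish_job())"
```

```text
the job is handed in; nothing more can be done
None
```

The job is handed in: the lid is open about 94 mm, the catch has sprung back up and locked it, and the hand is clear, but I can't confirm the plate went fully down at the start (about 9 of 9.5 mm by my reading), and a finger pressed on top of the pull with about 15 N during the push.

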